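# Carry the lacquer test boards over to the polishing rack in their order

## Task

The four lacquer test boards have dried: move them from the dark drying rack to the empty pale polishing rack so that each keeps its place in the row, counted from the blue knob of each rack (first from the blue knob stays first from the blue knob), for the boards carry no numbers and only their place tells the recipe. The racks may stand either way round. Keep the boards upright all the way and leave each standing fully down in its slot, about centred in it.

Things in the scene. Friction and masses are not known exactly. Their poses are not given: they have to be found in the camera images.
- board_red: The vermilion red lacquer test board, coloured all over: a loose slab 60 mm wide (its x), 14 mm thick (its y), 100 mm tall (its z), 60 to 130 g. Origin: centre of its underside. Starts upright in a slot of the dark rack, underside 16 mm above the table, its thin y axis along the row; neighbours are 52 mm off, centre to centre. Pinch it across the thickness near its top.
- board_black: The black lacquer test board, coloured all over: a loose slab 60 mm wide (its x), 14 mm thick (its y), 100 mm tall (its z), 60 to 130 g. Origin: centre of its underside. Starts upright in a slot of the dark rack, underside 16 mm above the table, its thin y axis along the row; neighbours are 52 mm off, centre to centre. Pinch it across the thickness near its top.
- board_gold: The gold (yellow-ochre leaf) lacquer test board, coloured all over: a loose slab 60 mm wide (its x), 14 mm thick (its y), 100 mm tall (its z), 60 to 130 g. Origin: centre of its underside. Starts upright in a slot of the dark rack, underside 16 mm above the table, its thin y axis along the row; neighbours are 52 mm off, centre to centre. Pinch it across the thickness near its top.
- board_eggshell: The eggshell (cream white) lacquer test board, coloured all over: a loose slab 60 mm wide (its x), 14 mm thick (its y), 100 mm tall (its z), 60 to 130 g. Origin: centre of its underside. Starts upright in a slot of the dark rack, underside 16 mm above the table, its thin y axis along the row; neighbours are 52 mm off, centre to centre. Pinch it across the thickness near its top.
- holder_red: The slotted dark wood block of the drying rack in which the red board starts, splashed with that board's lacquer; fixed, so it still shows the board's place in the row once the board has gone. 66 mm (x) by 44 mm (y, along the row), 38 mm high; origin at the centre of its underside, 10 mm above the table. The four blocks stand in one row 52 mm apart.
- holder_black: The slotted dark wood block of the drying rack in which the black board starts, splashed with that board's lacquer; fixed, so it still shows the board's place in the row once the board has gone. 66 mm (x) by 44 mm (y, along the row), 38 mm high; origin at the centre of its underside, 10 mm above the table. The four blocks stand in one row 52 mm apart.
- holder_gold: The slotted dark wood block of the drying rack in which the gold board starts, splashed with that board's lacquer; fixed, so it still shows the board's place in the row once the board has gone. 66 mm (x) by 44 mm (y, along the row), 38 mm high; origin at the centre of its underside, 10 mm above the table. The four blocks stand in one row 52 mm apart.
- holder_eggshell: The slotted dark wood block of the drying rack in which the eggshell board starts, splashed with that board's lacquer; fixed, so it still shows the board's place in the row once the board has gone. 66 mm (x) by 44 mm (y, along the row), 38 mm high; origin at the centre of its underside, 10 mm above the table. The four blocks stand in one row 52 mm apart.
- blue_knob: The blue-painted turned knob, 22 mm across and 38 mm high, that marks the first end of the dark drying rack (the knob at its other end is bare wood); fixed. Origin at the centre of its foot. It stands in line with the row: the first holder is 40 mm from it, the second 92, the third 144, the fourth 196 mm.
- polishing_rack: The empty pale wood rack; fixed. Rail 72 mm (x) by 268 (y), 10 high; origin: centre of its underside, on the table. Four blocks with slots along x, centred at x = 0, y = +78, +26, -26, -78 mm, counted from its blue knob at y = +118 (bare wood knob at y = -118). Slots 18 mm wide in y, flared to 36 at the top; slot floor 16 mm, block and knob tops 48 mm above the table.
There are look-alikes about, which are no part of the job. What is shaped like the board_eggshell but pink, purple or turquoise is not meant.

How it is judged:
By the outcome, as a careful person would: the job done as asked, in the order asked, and still so for the second after the job is handed in, with the robot touching nothing.
It also fails if it takes over 120 s, if anything falls off the work surface, if the arm or the gripper's body presses on something with over 40 N, if the wrist force passes 120 N, or if a joint passes its speed limit or range.

## Robot

A 6-joint arm with a two-finger parallel gripper is mounted at the origin on a cart in front of the work surface, level with it; the furniture and walls round the work are solid. World frame = base frame: x ahead of the robot, y to its left, z up, the work surface at z = 0. Lengths are in m, angles in rad, forces in N, time in s.
With the tool pointing down it reaches from about 0.325 to 0.875 m from the base axis. Payload 4.4 kg.
Tool frame: the origin (TCP) lies at the very end of the fingers, on their centre line; the grasp point (between the pads) lies 19 mm behind it; z points along the fingers, y is the line along which they close (so a half turn about z gives the same grasp; the last joint's range is limited). The gripper opens to 85 mm and grips with 20 to 120 N. Pads are 22 mm wide; open, the fingers measure 114 mm over their backs; the gripper's body (76 mm by 85 mm) begins 54 mm behind the grasp point. The pads swing forward as they close: fully open they stand 13 mm farther back than shut.
Start: joints at [-1.421, 0.207, 1.542, -0, 1.393, -0.15], TCP at [0.17, -0.549, 0.231] pointing down, gripper open.
Joint ranges: [-2.73, 2.73], [-0.86, 2.22], [0.23, 2.46], [-1.11, 4.25], [0.08, 2.63], [-2.82, 2.82]. Speed limits (rad/s): [2.79, 2.79, 3.14, 3.14, 3.14, 3.14].

## Interface

Orientations are given as a unit quaternion [x, y, z, w].
In Python, from workcell import manip gives the robot as it stands.
- The arm moves only by the tool servo_tool, never from a script. Its argument "motion" is text: rows parted by semicolons, each of 6 numbers parted by spaces: the shift along the tool's x, y, z normalised to -1 to 1, where 1 is 0.12 m, then the turn, a rotation vector about the tool's x, y, z normalised to -1 to 1, where 1 is 4 degrees. A call has 1 to 8 rows; each row shifts and turns the commanded pose from where the row before left it, along the tool's axes as they then stand; what a row does not reach is not made up. A row lasts 1/8 s, in which the tool goes at most 62.5 mm and 10.7 degrees, less where a joint would pass 70% of its speed; a pose out of reach is approached as far as the arm can. A call with a number of a shift or a turn outside -1 to 1 is refused whole. A call with a gripper value outside its range is refused whole. "hand" is the closure, from 0 (fully open) to 1 (shut), set as the call begins (left out, the last holds). The fingers move at their own pace and stop on an object; the grip force is fixed at half the most. Time passes only in rows, so rows that do not move let the fingers close. It gives the time, the measured TCP pose, the force, the opening and the grip force at its end, in the units of the state.
- manip.sense(): the state, without advancing time (a new reading comes with each control period).
- manip.read_camera(name): name is "side" or "top"; returns a dict with "image" (480x640x3 uint8, red, green, blue), "fx", "fy", "cx", "cy" (pixels), "D" ([k1, k2, p1, p2, k3] as OpenCV has them; the pictures are not rectified), "R" (3x3) and "t" (3): a world point X has camera coordinates R X + t. Camera axes: x right, y down, z forward; pixel columns grow to the right and rows downward; lengths in m; the calibration is good to about 2 mm. A picture is of the moment at which its call begins. There is no depth.
- manip.finish_job(): hands the job in; it is judged then, once.
Trained networks look in a picture, given as the dict that the camera call returned (one of the last four; its "shot" number tells which), for a name from the list of things; names that differ only in an ending like _2 or _b are one class to them, and where a whole thing is asked for, a point or a joint stands for the part that bears it (a point fixed in the world has none). Each returns a list of dicts, best first, with "p" (0 to 1); they miss things now and then, are a little off and sometimes report something else, mostly with a low value. They report only what shows in the picture. A call takes as long as a camera call. They do not tell look-alikes from the thing itself.
- manip.outline_of(picture, label): "region" (480x640 bool, what is visible of it) and "point" ([column, row] in pixels, amid what is visible of it).
The state is a dict: "clock": time; "joints": joint angles; "qvel": joint speeds; "joint_efforts": joint torques, N m; "eef_pos": TCP position; "orientation": TCP orientation; "force": force on the tool from outside, world axes, zero at the start; "moment": the same for the moment, N m; "gripper_width": finger opening in m; "grasp_force": force on a finger pad.
Only numpy, scipy, OpenCV 4.12 (cv2) and the standard library are available. Lean on these libraries where they do the work, as an engineer would, in place of code of your own. Each camera call takes 0.05 s, during which the arm holds its last target. There are 200 camera calls.

## Working session

There is one attempt and no reset: what is moved stays moved. The work goes in short steps, Python scripts to look and compute and a tool call to move; the robot and the scene stay as the last step left them, time stands still between calls to the robot, and variables do not carry over. Pictures are saved under pics/ and viewed, at most 14 in all, crops included, and the job is handed in when it is done.

Besides the shell and the picture viewer there is one more tool, called after ">>>" by a JSON object that holds its "fn" and its "kwargs", one argument or row to a line. servo_tool: Moves the arm, as the interface text tells. Scaled input: -1 to 1 covers 0.12 m each way for a shift and 4 degrees each way for a turn. Its arguments: {"type":"object","properties":{"motion":{"type":"string"},"hand":{"type":"number"}},"required":["motion"]}

```bash
mkdir -p pics
cat > h.py <<'E'
from workcell import manip
import cv2, numpy as np
def shot(n,tag):
    p=manip.read_camera(n); cv2.imwrite(f'pics/{tag}.png',p['image'][:,:,::-1]); return p
def K(p): return np.array([[p['fx'],0,p['cx']],[0,p['fy'],p['cy']],[0,0,1.]])
def ray(p,uv):
    q=cv2.undistortPoints(np.array([[uv]],float),K(p),np.array(p['D'],float))[0,0]
    R=np.array(p['R']);t=np.array(p['t']); return -R.T@t, R.T@np.array([q[0],q[1],1])
def atz(p,uv,z):
    c,d=ray(p,uv); return c+d*(z-c[2])/d[2]
def tri(p1,a,p2,b):
    c1,d1=ray(p1,a);c2,d2=ray(p2,b)
    s=np.linalg.lstsq(np.c_[d1,-d2],c2-c1,rcond=None)[0]
    x,y=c1+s[0]*d1,c2+s[1]*d2; return (x+y)/2,np.linalg.norm(x-y)
def proj(p,X):
    return cv2.projectPoints(np.array(X,float).reshape(-1,3),cv2.Rodrigues(np.array(p['R']))[0],np.array(p['t'],float),K(p),np.array(p['D'],float))[0][:,0]
E
python3 - <<'E'
from h import *
np.set_printoptions(precision=4,suppress=True)
T=shot('top','t0');S=shot('side','s0')
for p in(T,S): print(-np.array(p['R']).T@p['t'])
s=manip.sense();print(s['eef_pos'],s['orientation'],s['clock'],s['gripper_width'])
for l in ['board_red','board_black','board_gold','board_eggshell','holder_red','holder_black','holder_gold','holder_eggshell','blue_knob','polishing_rack']:
  for n,p in(('T',T),('S',S)):
    print(l,n,[(round(o['p'],2),np.round(o['point']).tolist(),int(o['region'].sum())) for o in manip.outline_of(p,l)][:5])
E
```

```text
[ 0.3556 -0.0684  1.0983]
[0.3365 0.9066 0.5216]
[ 0.1697 -0.5487  0.2302] [ 0.9888  0.1493 -0.     -0.0011] 0.1 0.08526646807485322
board_red T [(0.98, [225.0, 269.0], 531)]
board_red S [(0.7, [339.0, 274.0], 1035)]
board_black T [(0.91, [270.0, 277.0], 408)]
board_black S [(0.96, [364.0, 241.0], 490)]
board_gold T [(0.65, [294.0, 280.0], 348), (0.63, [276.0, 283.0], 427)]
board_gold S [(0.77, [372.0, 233.0], 392)]
board_eggshell T [(0.94, [166.0, 164.0], 736), (0.88, [217.0, 132.0], 694), (0.8, [244.0, 271.0], 477), (0.78, [170.0, 338.0], 645), (0.64, [200.0, 195.0], 668)]
board_eggshell S [(0.87, [202.0, 261.0], 409), (0.8, [211.0, 306.0], 904), (0.67, [356.0, 257.0], 506), (0.19, [359.0, 213.0], 842)]
holder_red T [(0.68, [232.0, 275.0], 268)]
holder_red S [(0.69, [344.0, 296.0], 456)]
holder_black T [(0.78, [278.0, 284.0], 367)]
holder_black S []
holder_gold T [(0.83, [302.0, 288.0], 423)]
holder_gold S [(0.67, [381.0, 261.0], 162), (0.66, [340.0, 296.0], 527)]
holder_eggshell T [(0.71, [255.0, 278.0], 287)]
holder_eggshell S [(0.57, [361.0, 282.0], 134)]
blue_knob T [(0.59, [314.0, 288.0], 70)]
blue_knob S []
polishing_rack T [(0.97, [425.0, 252.0], 4229)]
polishing_rack S [(0.93, [356.0, 213.0], 844)]
```

View pics/t0.png

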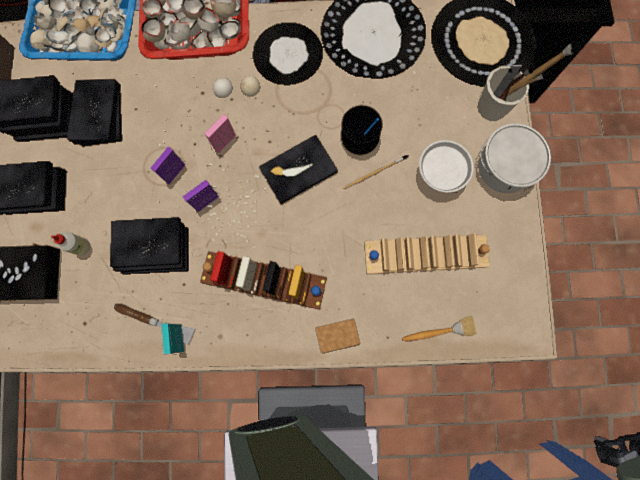

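View pics/s0.png

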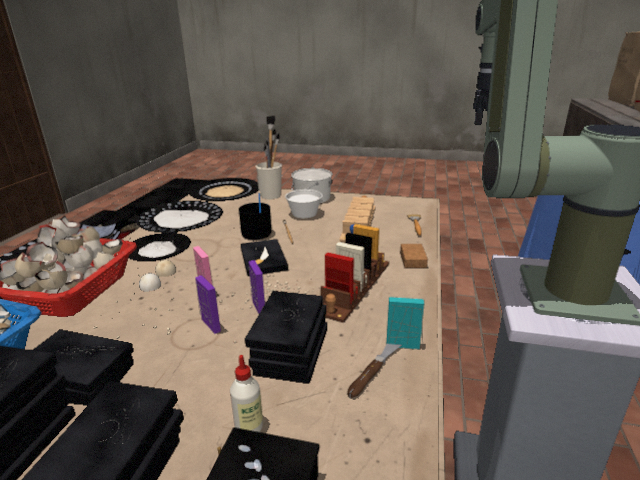

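The top view shows the dark rack from the blue knob (316,291): gold, black, eggshell, red, then the bare knob (207,266). The pale rack has its blue knob on the left (374,256) and its bare knob on the right (485,249). The white-cream board at (244,271) in the dark rack is the eggshell one; purple (166,164), (200,195), pink (217,132) and turquoise (170,338) are look-alikes. I'll enlarge to confirm and to get measuring points.

Run:
```python
from h import *
a=cv2.imread('pics/t0.png')
b=cv2.imread('pics/s0.png')
A=cv2.resize(a[240:315,195:332],None,fx=5.8,fy=5.8,interpolation=cv2.INTER_CUBIC)[:,:795]
cv2.imwrite('pics/c1.png',A)
B=cv2.resize(a[228:280,360:495],None,fx=5.8,fy=5.8,interpolation=cv2.INTER_CUBIC)
C=cv2.resize(b[190:325,315:395],None,fx=4.4,fy=4.4,interpolation=cv2.INTER_CUBIC)
cv2.imwrite('pics/c2.png',B);cv2.imwrite('pics/c3.png',C)
```

```text
(no output)
```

View pics/c1.png

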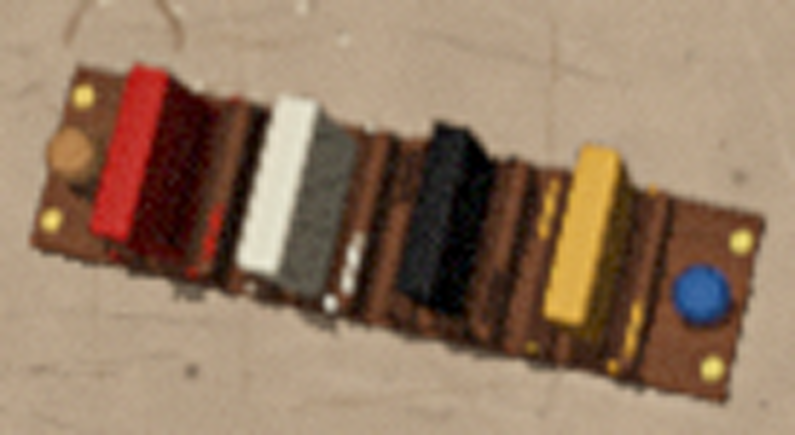

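View pics/c2.png

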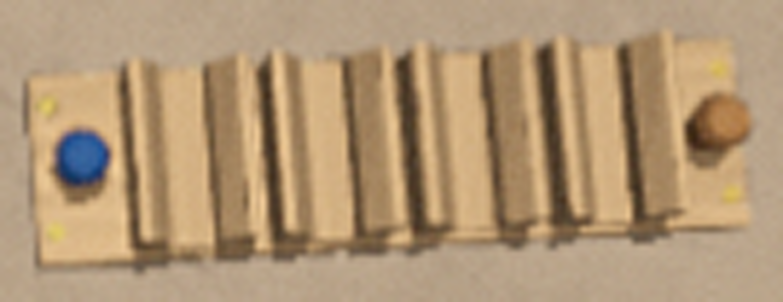

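View pics/c3.png

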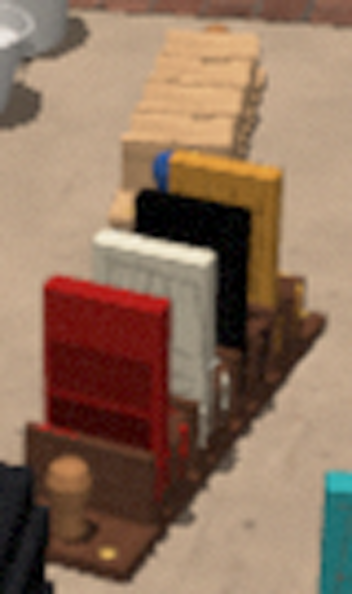

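```bash
cat > fit.py <<'E'
from h import *
from scipy.optimize import least_squares
np.set_printoptions(precision=4,suppress=True)
T=manip.read_camera('top');S=manip.read_camera('side')
def px(c,s,o): return (np.array(c,float)+.5)/s-.5+np.array(o)
names=['red','egg','black','gold']
tt=px([(132,152),(279,184),(437,211),(583,236)],5.8,(195,240))
ss=px([(108,288),(155,247),(193,202),(225,166)],4.4,(315,190))
for n,a,b in zip(names,tt,ss): print(n,*tri(T,a,S,b), atz(T,a,.116))
def rot(q): return np.array([[np.cos(q),-np.sin(q)],[np.sin(q),np.cos(q)]])
def fit(local,pix,x0):
    f=lambda v:(proj(T,np.c_[np.array(local)[:,:2]@rot(v[2]).T+v[:2],np.array(local)[:,2]])-pix).ravel()
    r=least_squares(f,x0,loss='soft_l1'); return r.x,f(r.x).reshape(-1,2)
rail=[(sx*.036,sy*.134,.01) for sx,sy in((1,1),(1,-1),(-1,-1),(-1,1))]
kn=[(0,.118,.044),(0,-.118,.044)]
pale=px([(28,78),(735,40),(748,226),(40,266),(82,155),(720,122)],5.8,(360,228))
r,e=fit(rail+kn,pale,[.35,-.25,0]);print('pale',r,np.degrees(r[2]));print(e)
# dark: local +y to image left (bare knob end)
dk=px([(80,65),(765,217),(727,402),(32,245),(70,155),(702,293)],5.8,(195,240))
r2,e2=fit(rail+kn+[(0,y,.116) for y in(.078,.026,-.026,-.078)],np.r_[dk,tt],[.35,0.1,0]);print('dark',r2,np.degrees(r2[2]));print(e2)
for n,y in zip(names,(.078,.026,-.026,-.078)): print(n,rot(r2[2])@[0,y]+r2[:2])
for n,y in zip(['gold','black','egg','red'],(.078,.026,-.026,-.078)): print('slot',n,rot(r[2])@[0,y]+r[:2])
# side check on pale knob tops/rail
L=np.array(rail+kn); print(proj(S,np.c_[L[:,:2]@rot(r[2]).T+r[:2],L[:,2]]))
L=np.array(rail+kn); print(proj(S,np.c_[L[:,:2]@rot(r2[2]).T+r2[:2],L[:,2]]))
E
python3 fit.py
```

```text
red [0.4863 0.1478 0.1171] 0.002697036194040235 [0.4878 0.1483 0.116 ]
egg [0.4738 0.098  0.115 ] 0.003575686587194281 [0.4754 0.0981 0.116 ]
black [0.4634 0.0446 0.1151] 0.002757680476107882 [0.4647 0.0446 0.116 ]
gold [ 0.4539 -0.0044  0.1142] 0.002150689791326135 [ 0.4548 -0.0044  0.116 ]
pale [ 0.5138 -0.2841  0.0201] 1.1491537836634191
[[-0.4616 -0.2928]
 [-0.6541 -0.1164]
 [ 0.6273  0.3756]
 [-0.3724  0.1482]
 [ 0.0165  0.0407]
 [ 1.1455 -0.1815]]
dark [ 0.4696  0.0719 -0.243 ] -13.925265135150768
[[-0.6793 -0.3956]
 [ 0.6864 -0.8349]
 [ 0.151   0.1393]
 [-0.5642  0.5717]
 [ 0.2807 -0.4227]
 [ 0.3085 -0.4307]
 [ 0.3383 -0.2705]
 [ 0.463  -0.2098]
 [-1.0477  0.7448]
 [-0.2635  2.0678]]
red [0.4883 0.1476]
egg [0.4758 0.0971]
black [0.4633 0.0467]
gold [ 0.4508 -0.0038]
slot gold [ 0.5122 -0.2061]
slot black [ 0.5133 -0.2581]
slot egg [ 0.5143 -0.3101]
slot red [ 0.5154 -0.3621]
[[337.7629 238.2465]
 [352.196  203.7104]
 [374.218  205.0521]
 [364.0217 240.2835]
 [351.8671 225.4696]
 [362.8008 196.1785]]
[[309.783  309.3915]
 [360.393  254.4825]
 [387.5362 260.3189]
 [341.9053 318.6325]
 [328.9654 295.6098]
 [371.9068 247.7799]]
```

Create go.py:
```python
import sys
from h import *
from scipy.spatial.transform import Rotation as Ro
x,y,z,yaw=map(float,sys.argv[1:5])   # yaw deg of tool x axis
s=manip.sense();R=Ro.from_quat(s['orientation'])
Rt=Ro.from_euler('z',yaw,degrees=True)*Ro.from_euler('x',180,degrees=True)
d=R.inv().apply(np.array([x,y,z])-s['eef_pos']);w=np.degrees((R.inv()*Rt).as_rotvec())
dt=Rt.inv().apply(np.array([x,y,z])-s['eef_pos'])
print('shift units now-frame',np.round(d/.12,3),'target-frame',np.round(dt/.12,3),'turn units',np.round(w/4,3),'clock',s['clock'])
```

```text
(no output)
```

>>> {"fn": "servo_tool", "kwargs": {
  "motion": "0 0 0 0 0 0.97; 0 0 0 0 0 0.97; 0 0 0 0 0 0.97; 0 0 0 0 0 0.97; 0 0 0 0 0 0.97; 0 0 0 0 0 0.97; 0 0 0 0 0 0.97; 0 0 0 0 0 0.97",
  "hand": 0.5
}}

```text
clock: 2.2
eef_pos: [0.1698, -0.5493, 0.2312]
orientation: [0.993, -0.122, -0.0, -0.0]
force: [-0.0, 0.2, -0.2]
gripper_width: 0.0425
grasp_force: 0.0
```

```bash
python3 go.py 0.453 -0.0042 0.20 -13.9
```

```text
shift units now-frame [ 1.191 -4.979  0.261] target-frame [ 1.2   -4.977  0.26 ] turn units [-0.001  0.    -0.023] clock 2.2
```

>>> {"fn": "servo_tool", "kwargs": {
  "motion": "0.07 -0.3 0 0 0 0; 0.075 -0.33 0 0 0 0; 0.075 -0.33 0 0 0 0; 0.075 -0.33 0 0 0 0; 0.075 -0.33 0 0 0 0; 0.075 -0.33 0 0 0 0; 0.075 -0.33 0 0 0 0; 0.075 -0.33 0 0 0 0"
}}

```text
clock: 3.2
eef_pos: [0.3147, -0.2613, 0.2316]
orientation: [0.993, -0.121, 0.0, 0.0]
force: [0.1, 0.0, 0.5]
gripper_width: 0.043
grasp_force: 0.0
```

>>> {"fn": "servo_tool", "kwargs": {
  "motion": "0.075 -0.33 0 0 0 0; 0.075 -0.33 0 0 0 0; 0.075 -0.33 0 0 0 0; 0.075 -0.33 0 0 0 0; 0.075 -0.33 0 0 0 0; 0.075 -0.33 0 0 0 0; 0.075 -0.3 0.1 0 0 0; 0.075 -0.08 0.1 0 0 0"
}}

```text
clock: 4.2
eef_pos: [0.4526, -0.0032, 0.2072]
orientation: [0.993, -0.119, 0.0, 0.0]
force: [-0.9, -0.5, -1.0]
gripper_width: 0.0423
grasp_force: 0.0
```

```bash
python3 - <<'E'
from h import *
p=shot('side','s1')
a=cv2.imread('pics/s1.png')[130:330,300:460];cv2.imwrite('pics/c4.png',cv2.resize(a,None,fx=3,fy=3,interpolation=cv2.INTER_CUBIC))
E
python3 go.py 0.453 -0.0042 0.081 -13.9
```

```text
shift units now-frame [0.009 0.006 1.036] target-frame [0.007 0.006 1.036] turn units [-0.005  0.024  0.042] clock 4.25
```

View pics/c4.png

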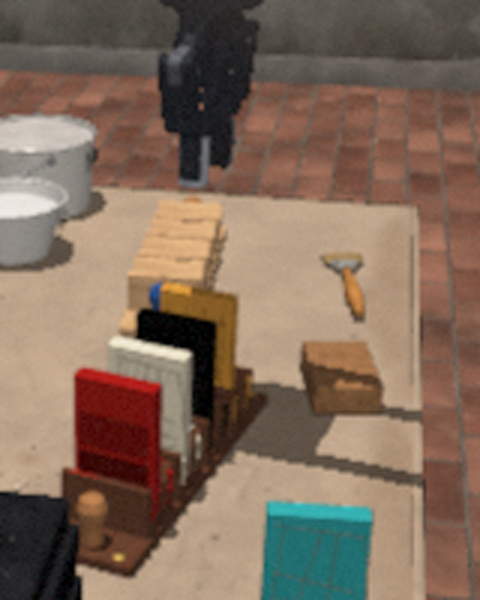

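The open fingers (205,160 in the crop) are right above the gold board's top (200,290). I'll go down and grip.

>>> {"fn": "servo_tool", "kwargs": {
  "motion": "0 0 0.2 0 0 0; 0 0 0.22 0 0 0; 0 0 0.22 0 0 0; 0 0 0.2 0 0 0; 0 0 0.14 0 0 0; 0 0 0.05 0 0 0; 0 0 0 0 0 0; 0 0 0 0 0 0"
}}

```text
clock: 5.25
eef_pos: [0.4527, -0.0051, 0.0845]
orientation: [0.993, -0.121, 0.001, 0.0]
force: [0.3, 0.1, 0.8]
gripper_width: 0.0423
grasp_force: 0.0
```

>>> {"fn": "servo_tool", "kwargs": {
  "motion": "0 0 0 0 0 0; 0 0 0 0 0 0; 0 0 0 0 0 0; 0 0 0 0 0 0",
  "hand": 1
}}

```text
clock: 5.75
eef_pos: [0.4527, -0.0047, 0.0844]
orientation: [0.993, -0.121, 0.001, 0.0]
force: [-0.1, 0.3, 5.3]
gripper_width: 0.0129
grasp_force: 59.0
```

Run:
```python
from h import *
p=shot('side','s2');s=manip.sense();print(s['joints'],s['force'],s['moment'])
a=cv2.imread('pics/s2.png')[130:330,300:460];cv2.imwrite('pics/c5.png',cv2.resize(a,None,fx=3,fy=3,interpolation=cv2.INTER_CUBIC))
```

```text
[-2.02104067e-01  1.32338493e-01  1.96729920e+00  1.04889567e-04
  1.04039588e+00  1.61043689e+00] [-0.1534636   0.82232345  4.90589585] [ 0.01649478  0.04246491 -0.03205484]
```

View pics/c5.png

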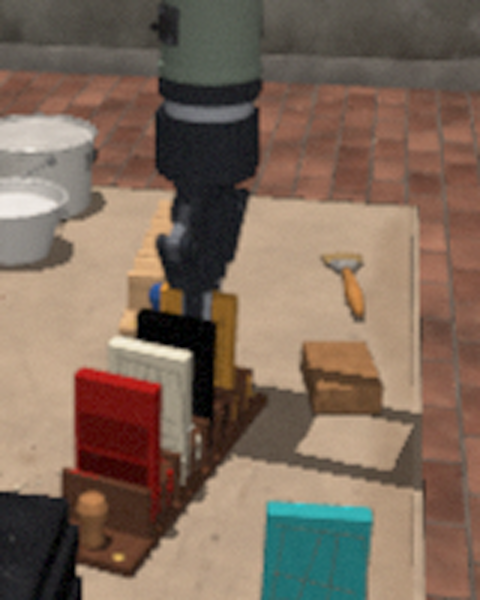

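>>> {"fn": "servo_tool", "kwargs": {
  "motion": "0 0 -0.08 0 0 0; 0 0 -0.16 0 0 0; 0 0 -0.22 0 0 0; 0 0 -0.22 0 0 0; 0 0 -0.2 0 0 0; 0 0 -0.1 0 0 0; 0 0 -0.02 0 0 0; 0 0 0 0 0 0"
}}

```text
clock: 6.8
eef_pos: [0.4512, -0.0046, 0.2028]
orientation: [0.993, -0.121, -0.001, -0.0]
force: [-0.4, -0.4, -1.7]
gripper_width: 0.0135
grasp_force: 58.4
```

>>> {"fn": "servo_tool", "kwargs": {
  "motion": "0 0 0 0 0 -0.4; 0 0 0 0 0 -0.7; 0 0 0 0 0 -0.7; 0 0 0 0 0 -0.7; 0 0 0 0 0 -0.7; 0 0 0 0 0 -0.5; 0 0 0 0 0 0; 0 0 0 0 0 0"
}}

```text
clock: 7.8
eef_pos: [0.4519, -0.0047, 0.2035]
orientation: [1.0, 0.008, -0.0, -0.0]
force: [0.8, 0.5, -1.6]
gripper_width: 0.0133
grasp_force: 58.3
```

```bash
python3 go.py 0.5122 -0.2061 0.2044 1.15
```

```text
shift units now-frame [ 0.476  1.686 -0.008] target-frame [ 0.469  1.688 -0.007] turn units [-0.001  0.004 -0.056] clock 7.8
```

>>> {"fn": "servo_tool", "kwargs": {
  "motion": "0.04 0.12 0 0 0 -0.05; 0.07 0.25 0 0 0 0; 0.09 0.32 0 0 0 0; 0.09 0.32 0 0 0 0; 0.08 0.3 0 0 0 0; 0.06 0.22 0 0 0 0; 0.04 0.12 0 0 0 0; 0 0.04 0 0 0 0"
}}

```text
clock: 8.8
eef_pos: [0.5124, -0.2073, 0.2035]
orientation: [1.0, 0.009, -0.0, -0.0]
force: [-0.4, 0.7, -0.9]
gripper_width: 0.0133
grasp_force: 58.6
```

>>> {"fn": "servo_tool", "kwargs": {
  "motion": "0 0 0.1 0 0 0; 0 0 0.14 0 0 0; 0 0 0.14 0 0 0; 0 0 0.14 0 0 0; 0 0 0.08 0 0 0; 0 0 0 0 0 0; 0 0 0 0 0 0"
}}

```text
clock: 9.68
eef_pos: [0.5128, -0.2067, 0.1323]
orientation: [1.0, 0.01, 0.001, 0.0]
force: [-0.7, 0.7, -2.3]
gripper_width: 0.0131
grasp_force: 58.6
```

```bash
python3 go.py 0.5122 -0.2061 0.0844 1.15
python3 - <<'E'
from h import *
p=shot('side','s3');q=shot('top','t3')
a=cv2.imread('pics/s3.png')[140:300,320:420];a=cv2.resize(a,None,fx=3.7,fy=3.7,interpolation=cv2.INTER_CUBIC)
b=cv2.imread('pics/t3.png')[200:290,350:460];b=cv2.resize(b,None,fx=3.7,fy=3.7,interpolation=cv2.INTER_CUBIC)
c=np.zeros((592,790,3),np.uint8);c[:a.shape[0],:a.shape[1]]=a;c[:b.shape[0],375:375+b.shape[1]]=b;cv2.imwrite('pics/c6.png',c)
E
```

```text
shift units now-frame [-0.005 -0.005  0.399] target-frame [-0.005 -0.005  0.399] turn units [ 0.01  -0.015 -0.003] clock 9.675
```

View pics/c6.png

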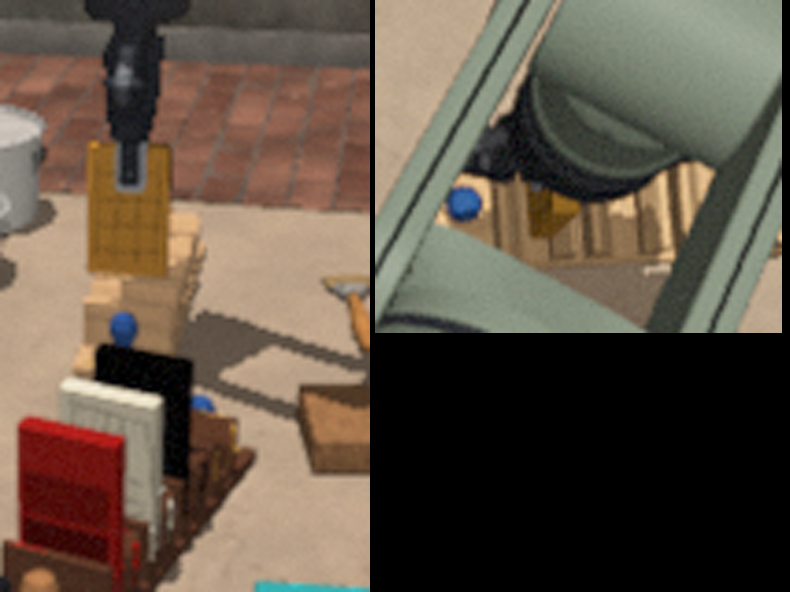

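The gold board hangs just above the first block (from the blue knob at 124,328 in the crop) and is centred on it (128 against 132 px). I'll lower it gently.

>>> {"fn": "servo_tool", "kwargs": {
  "motion": "0 0 0.08 0 0 0; 0 0 0.08 0 0 0; 0 0 0.08 0 0 0; 0 0 0.06 0 0 0; 0 0 0.04 0 0 0; 0 0 0.03 0 0 0; 0 0 0 0 0 0; 0 0 0 0 0 0"
}}

```text
clock: 10.78
eef_pos: [0.5125, -0.2065, 0.0876]
orientation: [1.0, 0.01, 0.0, 0.0]
force: [-0.3, -0.0, -1.3]
gripper_width: 0.0132
grasp_force: 58.6
```

>>> {"fn": "servo_tool", "kwargs": {
  "motion": "0 0 0.015 0 0 0; 0 0 0.01 0 0 0; 0 0 0.005 0 0 0; 0 0 0 0 0 0; 0 0 0 0 0 0"
}}

```text
clock: 11.4
eef_pos: [0.5124, -0.2064, 0.0845]
orientation: [1.0, 0.01, 0.0, 0.0]
force: [-1.6, 1.8, 5.7]
gripper_width: 0.0134
grasp_force: 59.5
```

>>> {"fn": "servo_tool", "kwargs": {
  "motion": "0 0 0 0 0 0; 0 0 0 0 0 0; 0 0 0 0 0 0; 0 0 -0.1 0 0 0; 0 0 -0.2 0 0 0; 0 0 -0.25 0 0 0; 0 0 -0.25 0 0 0; 0 0 -0.2 0 0 0",
  "hand": 0.5
}}

```text
clock: 12.4
eef_pos: [0.5129, -0.2067, 0.2062]
orientation: [1.0, 0.01, 0.001, 0.001]
force: [-0.0, -0.1, -0.2]
gripper_width: 0.0426
grasp_force: 0.0
```

```bash
python3 go.py 0.4638 0.0448 0.2044 -13.9;  python3 - <<'E'
from h import *
p=manip.read_camera('side')
for l in('board_gold','board_black'): print(l,[(round(o['p'],2),o['point']) for o in manip.outline_of(p,l)])
for z in(.066,.073): print(proj(p,[.5122,-.2061,z]))
E
```

```text
shift units now-frame [-0.367 -2.103  0.011] target-frame [-0.9   -1.936  0.015] turn units [ 0.016 -0.035  3.76 ] clock 12.4
board_gold [(0.77, [357.0, 206.4]), (0.26, [355.3, 256.6])]
board_black [(0.96, [363.1, 241.5])]
[[354.13252632 212.50438686]]
[[354.17578659 210.15684602]]
```

>>> {"fn": "servo_tool", "kwargs": {
  "motion": "-0.03 -0.15 0 0 0 0; -0.05 -0.3 0 0 0 0; -0.06 -0.35 0 0 0 0; -0.06 -0.35 0 0 0 0; -0.06 -0.35 0 0 0 0; -0.06 -0.33 0 0 0 0; -0.047 -0.273 0 0 0 0; 0 0 0 0 0 0.7"
}}

```text
clock: 13.55
eef_pos: [0.4605, 0.0482, 0.2017]
orientation: [1.0, -0.013, -0.002, -0.001]
force: [-0.1, -0.5, -0.4]
gripper_width: 0.0428
grasp_force: 0.0
```

>>> {"fn": "servo_tool", "kwargs": {
  "motion": "0 0 0 0 0 0.8; 0 0 0 0 0 0.8; 0 0 0 0 0 0.8; 0 0 0 0 0 0.66; 0 0 0 0 0 0; 0 0 0 0 0 0"
}}

```text
clock: 14.3
eef_pos: [0.4623, 0.0456, 0.2028]
orientation: [0.993, -0.12, -0.001, -0.0]
force: [-0.0, 0.3, -0.1]
gripper_width: 0.0425
grasp_force: 0.0
```

```bash
python3 go.py 0.4638 0.0450 0.0844 -13.9
```

```text
shift units now-frame [0.015 0.002 0.986] target-frame [0.013 0.002 0.986] turn units [0.002 0.028 0.015] clock 14.3
```

>>> {"fn": "servo_tool", "kwargs": {
  "motion": "0.01 0 0.2 0 0 0; 0 0 0.22 0 0 0; 0 0 0.22 0 0 0; 0 0 0.2 0 0 0; 0 0 0.1 0 0 0; 0 0 0.04 0 0 0; 0 0 0 0 0 0; 0 0 0 0 0 0"
}}

```text
clock: 15.3
eef_pos: [0.4653, 0.0447, 0.087]
orientation: [0.993, -0.121, 0.001, -0.0]
force: [0.8, -0.2, -0.9]
gripper_width: 0.0425
grasp_force: 0.0
```

>>> {"fn": "servo_tool", "kwargs": {
  "motion": "0 0 0 0 0 0; 0 0 0 0 0 0; 0 0 0 0 0 0; 0 0 0 0 0 0",
  "hand": 1
}}

```text
clock: 15.8
eef_pos: [0.4652, 0.0448, 0.0868]
orientation: [0.993, -0.121, 0.001, -0.0]
force: [-0.2, 0.3, 4.4]
gripper_width: 0.013
grasp_force: 58.9
```

>>> {"fn": "servo_tool", "kwargs": {
  "motion": "0 0 -0.08 0 0 0; 0 0 -0.16 0 0 0; 0 0 -0.22 0 0 0; 0 0 -0.22 0 0 0; 0 0 -0.2 0 0 0; 0 0 -0.1 0 0 0; 0 0 -0.02 0 0 0; 0 0 0 0 0 0"
}}

```text
clock: 16.8
eef_pos: [0.4637, 0.0448, 0.2052]
orientation: [0.993, -0.121, -0.001, 0.0]
force: [0.1, -0.3, -1.3]
gripper_width: 0.0134
grasp_force: 58.4
```

>>> {"fn": "servo_tool", "kwargs": {
  "motion": "0 0 0 0 0 -0.4; 0 0 0 0 0 -0.7; 0 0 0 0 0 -0.7; 0 0 0 0 0 -0.7; 0 0 0 0 0 -0.7; 0 0 0 0 0 -0.55; 0 0 0 0 0 0; 0 0 0 0 0 0"
}}

```text
clock: 17.8
eef_pos: [0.4641, 0.0448, 0.2056]
orientation: [1.0, 0.009, -0.0, -0.0]
force: [0.7, 0.5, -0.6]
gripper_width: 0.0131
grasp_force: 58.4
```

```bash
python3 go.py 0.5133 -0.2581 0.2044 1.15
```

```text
shift units now-frame [0.362 2.532 0.009] target-frame [0.359 2.532 0.01 ] turn units [-0.002  0.014 -0.016] clock 17.8
```

>>> {"fn": "servo_tool", "kwargs": {
  "motion": "0.03 0.15 0 0 0 0; 0.05 0.35 0 0 0 0; 0.06 0.4 0 0 0 0; 0.06 0.42 0 0 0 0; 0.06 0.42 0 0 0 0; 0.05 0.4 0 0 0 0; 0.03 0.28 0 0 0 0; 0.02 0.11 0 0 0 0"
}}

```text
clock: 18.8
eef_pos: [0.5133, -0.2596, 0.2057]
orientation: [1.0, 0.008, -0.0, -0.0]
force: [-0.0, 0.2, -1.9]
gripper_width: 0.013
grasp_force: 58.6
```

>>> {"fn": "servo_tool", "kwargs": {
  "motion": "0 0 0 0 0 0; 0 0 0.1 0 0 0; 0 0 0.14 0 0 0; 0 0 0.14 0 0 0; 0 0 0.14 0 0 0; 0 0 0.08 0 0 0; 0 0 0 0 0 0; 0 0 0 0 0 0"
}}

```text
clock: 19.8
eef_pos: [0.5139, -0.2583, 0.1347]
orientation: [1.0, 0.01, 0.001, 0.0]
force: [0.6, 0.4, -0.8]
gripper_width: 0.0131
grasp_force: 58.6
```

```bash
python3 go.py 0.5130 -0.2583 0.0868 1.15
```

```text
shift units now-frame [-0.008 -0.     0.399] target-frame [-0.007 -0.     0.399] turn units [ 0.01  -0.015 -0.014] clock 19.8
```

>>> {"fn": "servo_tool", "kwargs": {
  "motion": "-0.008 0 0.08 0 0 0; 0 0 0.08 0 0 0; 0 0 0.08 0 0 0; 0 0 0.06 0 0 0; 0 0 0.04 0 0 0; 0 0 0.03 0 0 0; 0 0 0.015 0 0 0; 0 0 0 0 0 0"
}}

```text
clock: 20.8
eef_pos: [0.5125, -0.2579, 0.0879]
orientation: [1.0, 0.01, 0.0, -0.0]
force: [-0.7, -0.5, -1.2]
gripper_width: 0.0132
grasp_force: 58.6
```

>>> {"fn": "servo_tool", "kwargs": {
  "motion": "0 0 0.01 0 0 0; 0 0 0.005 0 0 0; 0 0 0 0 0 0; 0 0 0 0 0 0"
}}

```text
clock: 21.3
eef_pos: [0.5127, -0.258, 0.0868]
orientation: [1.0, 0.01, 0.0, 0.0]
force: [-1.9, 1.2, 5.4]
gripper_width: 0.0132
grasp_force: 59.5
```

Contact with the slot floor. I'll release and go back up.

>>> {"fn": "servo_tool", "kwargs": {
  "motion": "0 0 0 0 0 0; 0 0 0 0 0 0; 0 0 0 0 0 0; 0 0 -0.1 0 0 0; 0 0 -0.2 0 0 0; 0 0 -0.25 0 0 0; 0 0 -0.25 0 0 0; 0 0 -0.2 0 0 0",
  "hand": 0.5
}}

```text
clock: 22.3
eef_pos: [0.513, -0.2583, 0.2086]
orientation: [1.0, 0.01, 0.001, 0.001]
force: [0.3, 0.3, -0.3]
gripper_width: 0.0426
grasp_force: 0.0
```

```bash
python3 go.py 0.4748 0.0978 0.2044 -13.9
```

```text
shift units now-frame [-0.261 -2.973  0.03 ] target-frame [-1.022 -2.804  0.035] turn units [ 0.018 -0.032  3.75 ] clock 22.3
```

>>> {"fn": "servo_tool", "kwargs": {
  "motion": "-0.02 -0.2 0 0 0 0; -0.03 -0.4 0 0 0 0; -0.04 -0.45 0 0 0 0; -0.04 -0.45 0 0 0 0; -0.04 -0.45 0 0 0 0; -0.04 -0.45 0 0 0 0; -0.03 -0.38 0 0 0 0; -0.02 -0.19 0 0 0 0"
}}

```text
clock: 23.3
eef_pos: [0.4717, 0.1012, 0.2046]
orientation: [1.0, 0.011, -0.002, -0.0]
force: [-0.7, -0.4, -0.3]
gripper_width: 0.0428
grasp_force: 0.0
```

>>> {"fn": "servo_tool", "kwargs": {
  "motion": "0 0 0 0 0 0.7; 0 0 0 0 0 0.8; 0 0 0 0 0 0.8; 0 0 0 0 0 0.8; 0 0 0 0 0 0.65; 0 0 0 0 0 0; 0 0 0 0 0 0"
}}

```text
clock: 24.18
eef_pos: [0.4734, 0.0984, 0.2054]
orientation: [0.993, -0.12, -0.001, 0.0]
force: [-0.5, -0.1, 0.5]
gripper_width: 0.043
grasp_force: 0.0
```

```bash
python3 go.py 0.4748 0.0978 0.0844 -13.9
```

```text
shift units now-frame [0.014 0.002 1.008] target-frame [0.012 0.002 1.008] turn units [0.003 0.02  0.017] clock 24.175
```

>>> {"fn": "servo_tool", "kwargs": {
  "motion": "0 0 0.2 0 0 0; 0 0 0.22 0 0 0; 0 0 0.22 0 0 0; 0 0 0.2 0 0 0; 0 0 0.12 0 0 0; 0 0 0.05 0 0 0; 0 0 0 0 0 0; 0 0 0 0 0 0"
}}

```text
clock: 25.18
eef_pos: [0.4753, 0.0979, 0.0858]
orientation: [0.993, -0.121, 0.001, -0.0]
force: [0.0, -0.1, -1.2]
gripper_width: 0.0429
grasp_force: 0.0
```

>>> {"fn": "servo_tool", "kwargs": {
  "motion": "0 0 0 0 0 0; 0 0 0 0 0 0; 0 0 0 0 0 0; 0 0 0 0 0 0",
  "hand": 1
}}

```text
clock: 25.68
eef_pos: [0.4753, 0.0978, 0.0857]
orientation: [0.993, -0.121, 0.001, -0.0]
force: [0.5, -0.1, 4.1]
gripper_width: 0.0129
grasp_force: 59.0
```

>>> {"fn": "servo_tool", "kwargs": {
  "motion": "0 0 -0.08 0 0 0; 0 0 -0.16 0 0 0; 0 0 -0.22 0 0 0; 0 0 -0.22 0 0 0; 0 0 -0.2 0 0 0; 0 0 -0.1 0 0 0; 0 0 -0.02 0 0 0; 0 0 0 0 0 0"
}}

```text
clock: 26.68
eef_pos: [0.4738, 0.0978, 0.204]
orientation: [0.993, -0.121, -0.001, 0.0]
force: [0.3, -0.1, -1.5]
gripper_width: 0.0134
grasp_force: 58.5
```

>>> {"fn": "servo_tool", "kwargs": {
  "motion": "0 0 0 0 0 -0.4; 0 0 0 0 0 -0.7; 0 0 0 0 0 -0.7; 0 0 0 0 0 -0.7; 0 0 0 0 0 -0.7; 0 0 0 0 0 -0.55; 0 0 0 0 0 0; 0 0 0 0 0 0"
}}

```text
clock: 27.68
eef_pos: [0.4742, 0.0978, 0.2044]
orientation: [1.0, 0.009, -0.0, 0.0]
force: [-0.6, 0.6, -0.6]
gripper_width: 0.0132
grasp_force: 58.4
```

```bash
python3 go.py 0.5143 -0.3101 0.2044 1.15
```

```text
shift units now-frame [0.27  3.405 0.   ] target-frame [0.266 3.405 0.   ] turn units [ 0.     0.013 -0.017] clock 27.675
```

>>> {"fn": "servo_tool", "kwargs": {
  "motion": "0.01 0.2 0 0 0 0; 0.03 0.4 0 0 0 0; 0.04 0.48 0 0 0 0; 0.04 0.48 0 0 0 0; 0.04 0.48 0 0 0 0; 0.04 0.48 0 0 0 0; 0.04 0.45 0 0 0 0; 0.02 0.3 0 0 0 0"
}}

```text
clock: 28.68
eef_pos: [0.513, -0.2966, 0.2046]
orientation: [1.0, 0.009, 0.0, 0.0]
force: [0.1, 0.3, -0.4]
gripper_width: 0.0132
grasp_force: 58.6
```

>>> {"fn": "servo_tool", "kwargs": {
  "motion": "0.01 0.12 0 0 0 0; 0 0 0 0 0 0; 0 0 0.1 0 0 0; 0 0 0.16 0 0 0; 0 0 0.16 0 0 0; 0 0 0.14 0 0 0; 0 0 0.04 0 0 0; 0 0 0 0 0 0"
}}

```text
clock: 29.68
eef_pos: [0.5145, -0.3082, 0.1324]
orientation: [1.0, 0.01, -0.0, -0.0]
force: [0.3, -0.1, -1.0]
gripper_width: 0.0132
grasp_force: 58.6
```

```bash
python3 go.py 0.5143 -0.3101 0.0857 1.15
```

```text
shift units now-frame [-0.002  0.016  0.389] target-frame [-0.002  0.016  0.389] turn units [-0.008  0.008 -0.013] clock 29.675
```

>>> {"fn": "servo_tool", "kwargs": {
  "motion": "0 0.016 0.08 0 0 0; 0 0 0.08 0 0 0; 0 0 0.08 0 0 0; 0 0 0.06 0 0 0; 0 0 0.04 0 0 0; 0 0 0.03 0 0 0; 0 0 0.01 0 0 0; 0 0 0 0 0 0"
}}

```text
clock: 30.68
eef_pos: [0.5148, -0.3103, 0.0874]
orientation: [1.0, 0.01, 0.0, 0.0]
force: [0.4, 0.4, -0.8]
gripper_width: 0.0134
grasp_force: 58.6
```

>>> {"fn": "servo_tool", "kwargs": {
  "motion": "0 0 0.01 0 0 0; 0 0 0.005 0 0 0; 0 0 0 0 0 0; 0 0 0 0 0 0"
}}

```text
clock: 31.18
eef_pos: [0.5147, -0.3103, 0.0857]
orientation: [1.0, 0.01, 0.0, 0.0]
force: [-0.4, -0.7, 0.2]
gripper_width: 0.0131
grasp_force: 58.9
```

>>> {"fn": "servo_tool", "kwargs": {
  "motion": "0 0 0.005 0 0 0; 0 0 0 0 0 0"
}}

```text
clock: 31.42
eef_pos: [0.5148, -0.3104, 0.0857]
orientation: [1.0, 0.01, 0.0, 0.0]
force: [-2.2, 1.3, 5.5]
gripper_width: 0.0129
grasp_force: 59.5
```

>>> {"fn": "servo_tool", "kwargs": {
  "motion": "0 0 0 0 0 0; 0 0 0 0 0 0; 0 0 0 0 0 0; 0 0 -0.1 0 0 0; 0 0 -0.2 0 0 0; 0 0 -0.25 0 0 0; 0 0 -0.25 0 0 0; 0 0 -0.2 0 0 0",
  "hand": 0.5
}}

```text
clock: 32.42
eef_pos: [0.5152, -0.3106, 0.2074]
orientation: [1.0, 0.01, 0.001, 0.001]
force: [-0.3, 0.5, -0.0]
gripper_width: 0.0424
grasp_force: 0.0
```

```bash
python3 go.py 0.4873 0.1480 0.2044 -13.9
```

```text
shift units now-frame [-0.159 -3.826  0.018] target-frame [-1.144 -3.654  0.025] turn units [ 0.02  -0.031  3.749] clock 32.425
```

>>> {"fn": "servo_tool", "kwargs": {
  "motion": "-0.01 -0.2 0 0 0 0; -0.02 -0.44 0 0 0 0; -0.02 -0.48 0 0 0 0; -0.02 -0.48 0 0 0 0; -0.02 -0.48 0 0 0 0; -0.02 -0.48 0 0 0 0; -0.02 -0.48 0 0 0 0; -0.02 -0.44 0 0 0 0"
}}

```text
clock: 33.42
eef_pos: [0.4862, 0.11, 0.2036]
orientation: [1.0, 0.01, -0.001, -0.0]
force: [-0.1, 0.7, -1.1]
gripper_width: 0.0424
grasp_force: 0.0
```

>>> {"fn": "servo_tool", "kwargs": {
  "motion": "-0.01 -0.28 0 0 0 0; 0 -0.06 0 0 0 0; 0 0 0 0 0 0.7; 0 0 0 0 0 0.8; 0 0 0 0 0 0.8; 0 0 0 0 0 0.8; 0 0 0 0 0 0.65; 0 0 0 0 0 0"
}}

```text
clock: 34.42
eef_pos: [0.4858, 0.1471, 0.2041]
orientation: [0.993, -0.121, -0.001, 0.0]
force: [0.0, 0.1, 0.5]
gripper_width: 0.0425
grasp_force: 0.0
```

```bash
python3 go.py 0.4873 0.1480 0.0844 -13.9
```

```text
shift units now-frame [ 0.012 -0.011  0.998] target-frame [ 0.01  -0.01   0.998] turn units [ 0.012  0.02  -0.005] clock 34.425
```

>>> {"fn": "servo_tool", "kwargs": {
  "motion": "0 -0.01 0.2 0 0 0; 0 0 0.22 0 0 0; 0 0 0.22 0 0 0; 0 0 0.2 0 0 0; 0 0 0.11 0 0 0; 0 0 0.05 0 0 0; 0 0 0 0 0 0; 0 0 0 0 0 0"
}}

```text
clock: 35.42
eef_pos: [0.4878, 0.149, 0.0858]
orientation: [0.993, -0.121, 0.001, -0.0]
force: [0.7, 0.5, -0.1]
gripper_width: 0.0427
grasp_force: 0.0
```

>>> {"fn": "servo_tool", "kwargs": {
  "motion": "0 0 0 0 0 0; 0 0 0 0 0 0; 0 0 0 0 0 0; 0 0 0 0 0 0",
  "hand": 1
}}

```text
clock: 35.92
eef_pos: [0.4877, 0.149, 0.0856]
orientation: [0.993, -0.121, 0.001, -0.0]
force: [0.2, -0.4, 4.7]
gripper_width: 0.0132
grasp_force: 59.0
```

>>> {"fn": "servo_tool", "kwargs": {
  "motion": "0 0 -0.08 0 0 0; 0 0 -0.16 0 0 0; 0 0 -0.22 0 0 0; 0 0 -0.22 0 0 0; 0 0 -0.2 0 0 0; 0 0 -0.1 0 0 0; 0 0 -0.02 0 0 0; 0 0 0 0 0 0"
}}

```text
clock: 36.92
eef_pos: [0.4863, 0.1488, 0.2039]
orientation: [0.993, -0.121, -0.001, 0.0]
force: [-0.1, -0.2, -1.1]
gripper_width: 0.0131
grasp_force: 58.4
```

>>> {"fn": "servo_tool", "kwargs": {
  "motion": "0 0 0 0 0 -0.4; 0 0 0 0 0 -0.7; 0 0 0 0 0 -0.7; 0 0 0 0 0 -0.7; 0 0 0 0 0 -0.7; 0 0 0 0 0 -0.55; 0 0 0 0 0 0; 0 0 0 0 0 0"
}}

```text
clock: 37.92
eef_pos: [0.4867, 0.1488, 0.2044]
orientation: [1.0, 0.009, -0.0, 0.0]
force: [0.9, -0.1, -1.3]
gripper_width: 0.0131
grasp_force: 58.4
```

```bash
python3 go.py 0.5154 -0.3621 0.2044 1.15
```

```text
shift units now-frame [0.158 4.262 0.   ] target-frame [ 0.154  4.262 -0.   ] turn units [ 0.002  0.013 -0.016] clock 37.925
```

>>> {"fn": "servo_tool", "kwargs": {
  "motion": "0.01 0.2 0 0 0 0; 0.02 0.42 0 0 0 0; 0.02 0.48 0 0 0 0; 0.02 0.48 0 0 0 0; 0.02 0.48 0 0 0 0; 0.02 0.48 0 0 0 0; 0.02 0.48 0 0 0 0; 0.02 0.46 0 0 0 0"
}}

```text
clock: 38.92
eef_pos: [0.5128, -0.2703, 0.2048]
orientation: [1.0, 0.009, 0.0, -0.0]
force: [1.2, -0.4, -0.8]
gripper_width: 0.0131
grasp_force: 58.6
```

>>> {"fn": "servo_tool", "kwargs": {
  "motion": "0.008 0.4 0 0 0 0; 0 0.28 0 0 0 0; 0 0.1 0 0 0 0; 0 0 0 0 0 0; 0 0 0.1 0 0 0; 0 0 0.2 0 0 0; 0 0 0.2 0 0 0; 0 0 0.1 0 0 0"
}}

```text
clock: 39.92
eef_pos: [0.5149, -0.3592, 0.1304]
orientation: [1.0, 0.01, -0.001, -0.002]
force: [0.5, -0.6, -0.8]
gripper_width: 0.013
grasp_force: 58.8
```

>>> {"fn": "servo_tool", "kwargs": {
  "motion": "0 0 0 0 0 0; 0 0 0 0 0 0"
}}

```text
clock: 40.17
eef_pos: [0.5164, -0.362, 0.1339]
orientation: [1.0, 0.01, 0.001, 0.001]
force: [0.6, -0.4, -0.3]
gripper_width: 0.0132
grasp_force: 58.7
```

```bash
python3 go.py 0.5154 -0.3621 0.0856 1.15
```

```text
shift units now-frame [-0.009  0.     0.403] target-frame [-0.009  0.001  0.403] turn units [ 0.018 -0.02  -0.006] clock 40.175
```

>>> {"fn": "servo_tool", "kwargs": {
  "motion": "0 0 0.08 0 0 0; 0 0 0.08 0 0 0; 0 0 0.08 0 0 0; 0 0 0.06 0 0 0; 0 0 0.04 0 0 0; 0 0 0.03 0 0 0; 0 0 0.01 0 0 0; 0 0 0 0 0 0"
}}

```text
clock: 41.18
eef_pos: [0.5158, -0.3619, 0.0874]
orientation: [1.0, 0.01, 0.0, 0.0]
force: [-0.0, -0.1, -1.0]
gripper_width: 0.0131
grasp_force: 58.7
```

>>> {"fn": "servo_tool", "kwargs": {
  "motion": "0 0 0.01 0 0 0; 0 0 0.008 0 0 0; 0 0 0 0 0 0; 0 0 0 0 0 0"
}}

```text
clock: 41.68
eef_pos: [0.5159, -0.3621, 0.0857]
orientation: [1.0, 0.01, 0.0, 0.0]
force: [-1.2, 0.1, 3.2]
gripper_width: 0.0134
grasp_force: 59.2
```

Red is on the slot floor. I'll release, rise, move clear and inspect.

>>> {"fn": "servo_tool", "kwargs": {
  "motion": "0 0 0 0 0 0; 0 0 0 0 0 0; 0 0 0 0 0 0; 0 0 -0.1 0 0 0; 0 0 -0.2 0 0 0; 0 0 -0.25 0 0 0; 0 0 -0.25 0 0 0; 0 0 -0.2 0 0 0",
  "hand": 0.5
}}

```text
clock: 42.68
eef_pos: [0.5162, -0.3623, 0.2078]
orientation: [1.0, 0.01, 0.001, 0.001]
force: [0.2, -0.0, -0.2]
gripper_width: 0.0429
grasp_force: 0.0
```

>>> {"fn": "servo_tool", "kwargs": {
  "motion": "-0.1 0.1 0 0 0 0; -0.25 0.2 0 0 0 0; -0.3 0.25 0 0 0 0; -0.3 0.25 0 0 0 0; -0.3 0.25 0 0 0 0; -0.3 0.2 0 0 0 0; -0.3 0.2 0 0 0 0; -0.2 0.1 0 0 0 0"
}}

```text
clock: 43.68
eef_pos: [0.2699, -0.5534, 0.2036]
orientation: [1.0, 0.008, -0.001, -0.001]
force: [0.5, 0.6, -0.1]
gripper_width: 0.0426
grasp_force: 0.0
```

Run:
```python
from h import *
p=shot('side','s9');q=shot('top','t9')
a=cv2.imread('pics/s9.png')[155:245,320:400];a=cv2.resize(a,None,fx=3.7,fy=3.7,interpolation=cv2.INTER_CUBIC)
b=cv2.imread('pics/t9.png')[225:285,360:495];b=cv2.resize(b,None,fx=5.8,fy=5.8,interpolation=cv2.INTER_CUBIC)[:,:790]
c=np.zeros((600,790,3),np.uint8);c[:b.shape[0],:b.shape[1]]=b;h=a[:245];c[350:350+h.shape[0],:a.shape[1]]=h;cv2.imwrite('pics/c9.png',c)
```

```text
(no output)
```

View pics/c9.png

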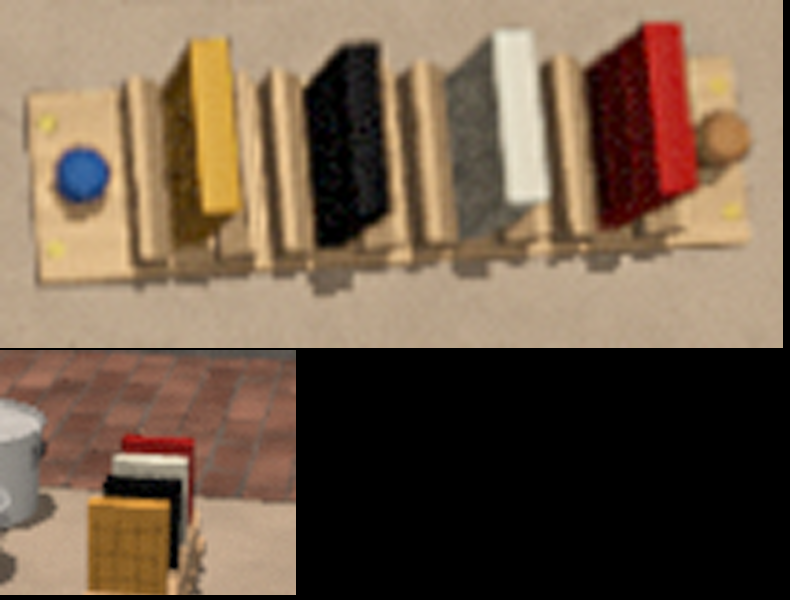

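From the blue knob (82,175) the pale rack now holds gold (215,127), black (361,127), eggshell (520,116) and red (670,110), all upright. I'll check the centring by number.

Run:
```python
from h import *
np.set_printoptions(precision=4,suppress=True)
T=manip.read_camera('top')
c=np.array([(215,127),(361,127),(520,116),(670,110)],float);sl=np.array([(.5122,-.2061),(.5133,-.2581),(.5143,-.3101),(.5154,-.3621)])
for u,s in zip(c,sl):
    uv=(u+.5)/5.8-.5+[360,225];print(atz(T,uv,.116)[:2]-s)
uv=(np.array([(82,173),(722,138)])+.5)/5.8-.5+[360,225]
print([atz(T,u,.044)[:2] for u in uv])
```

```text
[0.0027 0.0009]
[-0.      0.0034]
[0.001 0.001]
[0.0002 0.0014]
[array([ 0.5113, -0.1661]), array([ 0.5164, -0.4004])]
```

```bash
python3 -c "
from h import *
print(manip.finish_job())"
```

```text
the job is handed in; nothing more can be done
None
```

The job is handed in: all four boards stand upright in the pale rack in the same order from the blue knob (gold, black, eggshell, red), each down on its slot floor and within about 3 mm of centre as far as the camera shows.

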